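Pull the round knob off the turntable control box

ROBOT

A 6-joint arm with a two-finger parallel gripper is mounted at the origin on a cart in front of the work surface, level with it; the furniture and walls round the work are solid. World frame = base frame: x ahead of the robot, y to its left, z up, the work surface at z = 0. Lengths are in m, angles in rad, forces in N, time in s.
With the tool pointing down it reaches from about 0.35 to 0.875 m from the base axis. Payload 4.2 kg.
Tool frame: the origin (TCP) lies between the finger pads; the fingertips stand nose_length ahead of it and the grasp point (between the pads) lies 3 mm ahead of it (nose_length is the distance from the TCP to the fingertips, in m); z points along the fingers, y is the direction in which the jaws open and shut (so a half turn about z gives the same grasp; the last joint's range is limited). The gripper opens to 87 mm and grips with 3 to 60 N. Pads are 19 mm wide; open, the fingers measure 117 mm over their backs; the gripper's body (75 mm by 190 mm) begins 51 mm behind the grasp point.
Start: joints at [-0.908, 0.385, 0.008, 0, -1.194, -0.259], TCP at [0.246, -0.575, 0.245] pointing down, gripper open.
Joint ranges: [-3.14, 3.14], [-1.21, 2.06], [-1.07, 1.41], [-3.16, 2.05], [-2.99, -0.16], [-3.1, 3.1]. Speed limits (rad/s): [2.79, 2.79, 3.14, 3.14, 3.14, 3.14].

INTERFACE

Orientations are given as a unit quaternion [w, x, y, z].
In Python, from workcell import * gives the robot as it stands.
- The arm moves only by the tool jog_arm, never from a script. Its arguments are lists of equal length, an entry for each row: "translation": the shift along the tool's x, y, z in cm, a list of three; "roll": the turn about the tool's z in rad. In form: {"translation": [[x, y, z], ...], "roll": [roll, ...]}. A call has 1 to 20 rows; each row shifts and turns the pose as measured when the row begins, along the tool's axes as they then stand; what a row does not reach is not made up. A row lasts 1/8 s, in which the tool goes at most 62.5 mm and 10.7 degrees, less where a joint would pass 70% of its speed; a pose out of reach is approached as far as the arm can. A call with a gripper value outside its range is refused whole. "jaw" is the opening in per cent of the stroke, from 0 (shut) to 100 (fully open), set as the call begins (left out, the last holds). The fingers move at their own pace and stop on an object; "grip_force" is the grip in N (left out, the last holds). Time passes only in rows, so rows that do not move let the fingers close. It gives the time, the measured TCP pose, the force and the opening at its end, in the units of the state.
- state(): the state, without advancing time (a new reading comes with each control period).
- snapshot(name): name is "side" or "top" or "wrist"; returns a dict with "pixels" (420x560x3 uint8, blue, green, red), "camera_matrix" (3x3 intrinsics, pixels), "cam_to_world" (4x4, takes a point from camera to world coordinates). Camera axes: x right, y up, looking along -z (the intrinsics and any distortion apply to the point x, -y, -z); pixel columns grow to the right and rows downward; lengths in m; the calibration is good to about 2 mm. The wrist camera is an equidistant fisheye: a pixel r from the principal point sees the ray r / f radians off the axis. A picture is of the moment at which its call begins. There is no depth.
- finish_job(): hands the job in, once; it reports no verdict.
Trained networks look in the newest picture that a camera, given by its name, has taken for a name from the list of things; names that differ only in an ending like _2 or _b are one class to them, and where a whole thing is asked for, a point or a joint stands for the part that bears it (a point fixed in the world has none). Each returns a list of dicts, best first, with "p" (0 to 1); they miss things now and then, are a little off and sometimes report something else, mostly with a low value. They report only what shows in the picture. A call takes as long as a camera call. They do not tell look-alikes from the thing itself.
- silhouettes(camera, query): "pixels" (420x560 bool, what is visible of it) and "xy" ([column, row] in pixels, amid what is visible of it).
- pinpoint(camera, query): "xy" ([column, row] in pixels: a listed point, or the origin of a listed thing).
The state is a dict: "t": time; "q": joint angles; "joint_vel": joint speeds; "joint_efforts": joint torques, N m; "tool_pos": TCP position; "eef_rot": TCP orientation; "force": force on the tool from outside, world axes, zero at the start; "wrist_torque": the same for the moment, N m; "gripper_width": finger opening in m.
Only numpy, scipy, OpenCV 4.12 (cv2) and the standard library are available. Lean on these libraries where they do the work, as an engineer would, in place of code of your own. Each camera call takes 0.05 s, during which the arm holds its last target. There are 200 camera calls.

TASK

The round knob on the control box of the studio's turntable has to come off its post for a replacement. Take the puller by its wooden handle, slide its two rails under the round knob, and pull straight up until the knob pops off; then stand the puller upright on the bare table with the knob still lying in it. Do not touch the knobs with the gripper, and leave the square knob on its post.

Things in the scene. Friction and masses are not known exactly. Their poses are not given: they have to be found in the camera images.
- puller: Steel inverted U, upright on the table; origin: centre of underside, z up. Slot runs through along x (ends alike). Two inward rails along x, 44 long, z 0 to 6, y 14 to 36 on each side: 28 slot between. Above them 64 wide inside (y), open z 6 to 50; outside 72 (y) x 44 (x). Wooden handle on the centre, 22 x 22 square with x and y, z 58 to 130. 0.2 kg.
- round_knob: The knob to pull off: a black disc, 48 across, 26 high, thin white line on top, snug on a post of the control box. Origin: centre of its flat underside; z up. Bore 14 wide, 14 deep: it must rise 14 to be off the post. 4 to 15 N straight up pulls it off; loose after about 10. 0.04 kg.
- square_knob: The knob to leave alone: black, 42 x 42 square and 26 high, otherwise like the round one, on the other post. Origin: centre of its underside; z up.
- control_box: Low wooden box with aluminium top, 90 (x) x 200 (y) x 30 high, fixed. Origin: centre of underside; z up; x from its front (nearer the robot) to its back. Steel posts at x 0, y +55 and -55 carry one knob each; which is where varies. Knob undersides are at z = 48, 18 over the top; in that gap is only a collar 16 across, so the rails can slide in level from the front.
There are look-alikes about, which are no part of the job. Leave any purple, turquoise or yellow look-alike of the round_knob alone.

How it is judged:
On the way, in this order (a step that is already met when the one before it is completed fails the run):
1. the puller's rails are under the round knob, which still sits on its post (horizontal distance between puller and round_knob below 0.02 m and z of round_knob in the frame of puller between 0 and 0.024 m and distance of round_knob from where it was at the start of the episode below 0.006 m), for 0.1 s.
2. the knob, carried by the puller, is off its post, above it and level (z of round_knob in the frame of control_box above 0.064 m and x of round_knob in the frame of control_box between -0.03 and 0.03 m and (y of round_knob in the frame of control_box between 0.025 and 0.085 m or y of round_knob in the frame of control_box between -0.085 and -0.025 m) and contact force between puller and round_knob above 0.05 N and angle between round_knob's own z axis and vertical below 0.35 rad), for 0.1 s.
At the end, for the whole second after the job is handed in: The puller stands released and at rest on the table (underside within 12 mm of the top, upright within 10 degrees) with the round knob lying in it, within 25 mm of its middle; the square knob is still on its post (moved less than 6 mm) (height (world z) of puller below 0.012 m and angle between puller's own z axis and vertical below 0.17 rad and horizontal distance between puller and round_knob below 0.025 m and z of round_knob in the frame of puller between 0 and 0.03 m and linear speed of each of puller, round_knob below 0.02 m/s and distance of square_knob from where it was at the start of the episode below 0.006 m); the robot touches nothing.
It fails at once if the gripper touches the round knob (contact force between the fingers and round_knob above 1 N).
It fails at once if the gripper touches the square knob (contact force between the fingers and square_knob above 1 N).
It fails at once if the square knob is pulled off its post (distance of square_knob from where it was at the start of the episode above 0.01 m).
It also fails if it takes over 54 s, if anything falls off the work surface, if the arm or the gripper's body presses on something with over 40 N, if the wrist force passes 120 N, or if a joint passes its speed limit or range.

## Working session

There is one attempt and no reset: what is moved stays moved. The work goes in short steps, Python scripts to look and compute and a tool call to move; the robot and the scene stay as the last step left them, time stands still between calls to the robot, and variables do not carry over. Pictures are saved under pics/ and viewed, about 8 in all and at most 12, crops included, and the job is handed in when it is done.

Besides the shell and the picture viewer there is one more tool, called after "Call:" by a JSON object that holds its "name" and its "arguments". jog_arm: Moves the arm, as the interface text tells. Its arguments: {"type":"object","properties":{"translation":{"type":"array","items":{"type":"array","items":{"type":"number"}}},"roll":{"type":"array","items":{"type":"number"}},"jaw":{"type":"number"},"grip_force":{"type":"number"}},"required":["translation","roll"]}

```bash
ls; mkdir -p pics; cat > h.py <<'E'
from workcell import *
import numpy as np, cv2
def ray(s,xy):
    K=np.array(s["camera_matrix"]);T=np.array(s["cam_to_world"])
    x=(xy[0]-K[0,2])/K[0,0];y=(xy[1]-K[1,2])/K[1,1]
    d=np.array([x,-y,-1.0])
    if s.get('fish'):
        r=np.hypot(x,y);k=np.sin(r)/r if r>1e-9 else 1
        d=np.array([x*k,-y*k,-np.cos(r)])
    d=T[:3,:3]@d
    return T[:3,3],d/np.linalg.norm(d)
def atz(s,xy,z):
    o,d=ray(s,xy);return o+d*(z-o[2])/d[2]
def tri(a,b):
    (o1,d1),(o2,d2)=a,b
    A=np.c_[d1,-d2];t=np.linalg.lstsq(A,o2-o1,rcond=None)[0]
    p,q=o1+t[0]*d1,o2+t[1]*d2
    return (p+q)/2,np.linalg.norm(p-q)
def snap(n):
    s=snapshot(n);s['fish']=n=='wrist';return s
E
python3 - <<'E'
from h import *
st=state();print({k:np.round(v,3) for k,v in st.items()})
S={}
for n in ("side","top"):
    s=snap(n);S[n]=s;cv2.imwrite(f"pics/{n}0.png",s["pixels"])
    print(n,[k for k in s],np.round(s["camera_matrix"],1).tolist(),np.round(s["cam_to_world"],3).tolist())
    for q in ("puller","round_knob","square_knob","control_box"):
        print(q,[(np.round(d["xy"],1).tolist(),round(d["p"],2)) for d in pinpoint(n,q)],
         [(np.round(d["xy"],1).tolist(),round(d["p"],2),int(d["pixels"].sum())) for d in silhouettes(n,q)])
E
```

```text
pics
{'t': np.float64(0.0), 'q': array([-0.908,  0.386,  0.007, -0.   , -1.194, -0.259]), 'joint_vel': array([-0.001, -0.001,  0.001, -0.001, -0.001,  0.   ]), 'joint_efforts': array([ 1.0000e-03, -3.9066e+01,  1.8740e+01,  4.2200e+00,  1.1000e-02,
       -0.0000e+00]), 'tool_pos': array([ 0.245, -0.574,  0.243]), 'eef_rot': array([-0.   , -0.2  ,  0.98 ,  0.001]), 'force': array([0.744, 0.493, 0.341]), 'wrist_torque': array([ 0.014,  0.002, -0.019]), 'gripper_width': np.float64(0.087)}
side ['pixels', 'camera_matrix', 'cam_to_world', 'fish'] [[423.8, 0.0, 279.2], [0.0, 423.8, 219.3], [0.0, 0.0, 1.0]] [[0.943, -0.207, 0.26, 0.804], [0.332, 0.58, -0.744, -0.549], [0.003, 0.788, 0.616, 0.586], [0.0, 0.0, 0.0, 1.0]]
puller [([183.9, 279.3], 0.71)] [([178.4, 261.5], 0.7, 1671), ([305.8, 238.5], 0.38, 2163)]
round_knob [([281.8, 191.9], 0.85), ([329.9, 193.4], 0.79), ([248.3, 280.6], 0.74), ([300.7, 232.3], 0.73)] [([331.9, 188.0], 0.86, 334), ([248.0, 273.5], 0.82, 590), ([280.3, 187.4], 0.6, 308)]
square_knob [([309.0, 199.3], 0.58)] [([306.8, 196.2], 0.97, 408)]
control_box [] [([304.3, 239.3], 0.59, 2212)]
top ['pixels', 'camera_matrix', 'cam_to_world', 'fish'] [[465.5, 0.0, 278.0], [0.0, 465.5, 209.2], [0.0, 0.0, 1.0]] [[-0.003, 0.989, -0.149, 0.429], [-1.0, -0.006, -0.017, 0.065], [-0.018, 0.149, 0.989, 0.97], [0.0, 0.0, 0.0, 1.0]]
puller [([352.0, 273.6], 0.74)] [([354.4, 273.4], 0.67, 925)]
round_knob [([189.0, 234.1], 0.96), ([280.8, 177.8], 0.71), ([183.3, 181.8], 0.69), ([334.2, 213.5], 0.65)] [([180.1, 182.0], 0.86, 385), ([335.4, 211.9], 0.84, 433), ([280.9, 179.6], 0.77, 498), ([186.8, 229.3], 0.75, 469)]
square_knob [([222.3, 187.2], 0.94)] [([222.0, 183.7], 0.65, 500)]
control_box [([256.0, 187.4], 0.82)] [([254.4, 190.2], 0.8, 3249)]
```

```bash
python3 - <<'E'
import cv2,numpy as np
a=cv2.imread("pics/side0.png")[150:330,130:390];b=cv2.imread("pics/top0.png")[140:320,150:410]
cv2.imwrite("pics/c0.png",np.vstack([cv2.resize(x,None,fx=3,fy=3,interpolation=cv2.INTER_CUBIC)[:, :780] for x in (a,b)])[:, :])
i=cv2.imread("pics/c0.png");print(i.shape)
cv2.imwrite("pics/c1.png",np.vstack([cv2.resize(x,(433,300),interpolation=cv2.INTER_CUBIC) for x in (a,b)]))
cv2.imwrite("pics/full.png",np.hstack([cv2.resize(cv2.imread(f"pics/{n}0.png"),(400,300)) for n in ("side","top")]))
E
```

```text
(1080, 780, 3)
```

View pics/side0.png

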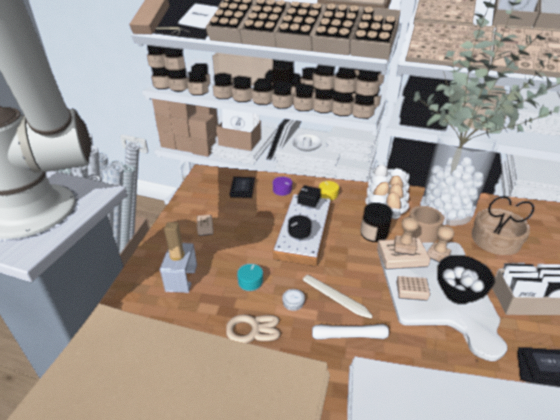

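View pics/top0.png

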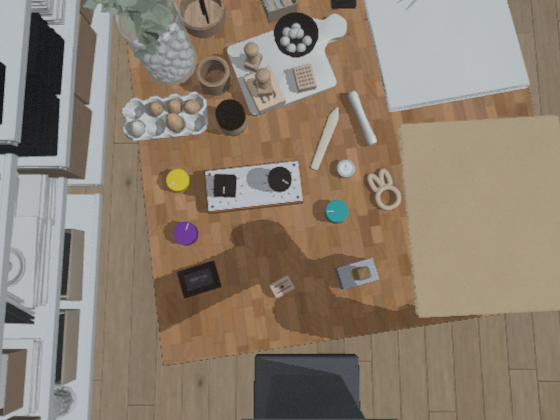

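The side view shows the puller at about (180,265). The box carries a black round knob at (300,227) and a black square one at (309,196). In the top view the black round knob is at (281,179), the square one at (222,185) and the puller at (357,273). The round look-alikes are yellow (178,181), purple (186,233) and turquoise (336,211). The round knob meant is the black one on the box at (281,179). I'll confirm it in a crop along with the measurements.

```bash
python3 - <<'E'
from h import *
import workcell; print([n for n in dir(workcell) if not n.startswith('__')])
S={n:snap(n) for n in("side","top")}
def near(n,q,xy):
    L=[d for d in silhouettes(n,q) if np.hypot(*(np.array(d["xy"])-xy))<25]
    return L[0]["pixels"].astype(np.uint8) if L else None
def cen(m): 
    c=max(cv2.findContours(m,0,2)[0],key=cv2.contourArea); return c,cv2.minAreaRect(c)
for q,a,b in(("round_knob",(300,228),(281,179)),("square_knob",(307,196),(222,185)),("puller",(180,262),(355,273)),("control_box",(304,239),(254,190))):
    ms=near("side",q,a);mt=near("top",q,b);print(q,None if ms is None else ms.sum(),None if mt is None else mt.sum())
    for n,m in(("side",ms),("top",mt)):
        if m is not None: c,r=cen(m);print(' ',n,np.round(cv2.boxPoints(r),1).tolist(),'world z0.03',np.round([atz(S[n],p,.03)[:2] for p in cv2.boxPoints(r)],3).tolist())
print(atz(S["top"],(281,179),.074),atz(S["side"],(300,223),.074),tri(ray(S["top"],(281,179)),ray(S["side"],(300,222))))
print('handle',tri(ray(S["top"],(361,272)),ray(S["side"],(174,226))))
a=S["side"]["pixels"][170:300,140:340];b=S["top"]["pixels"][150:300,170:400]
f=lambda x:cv2.resize(x,(700,290*1),interpolation=cv2.INTER_CUBIC)
A=cv2.resize(a,None,fx=2.2,fy=2.2,interpolation=cv2.INTER_CUBIC);B=cv2.resize(b,None,fx=2.0,fy=2.0,interpolation=cv2.INTER_CUBIC)
w=max(A.shape[1],B.shape[1]);P=lambda x:cv2.copyMakeBorder(x,0,0,0,w-x.shape[1],0)
cv2.imwrite("pics/c2.png",np.vstack([P(A),P(B)]))
E
```

```text
['IKError', 'finish_job', 'nose_length', 'pinpoint', 'silhouettes', 'snapshot', 'state']
round_knob 511 494
  side [[288.0, 215.0], [311.0, 215.0], [311.0, 239.0], [288.0, 239.0]] world z0.03 [[0.582, 0.143], [0.629, 0.159], [0.651, 0.083], [0.607, 0.068]]
  top [[267.0, 167.0], [290.0, 167.0], [290.0, 192.0], [267.0, 192.0]] world z0.03 [[0.659, 0.103], [0.659, 0.056], [0.606, 0.056], [0.607, 0.103]]
square_knob None 497
  top [[213.0, 174.0], [235.0, 174.0], [235.0, 198.0], [213.0, 198.0]] world z0.03 [[0.645, 0.215], [0.645, 0.17], [0.595, 0.169], [0.595, 0.214]]
puller 1684 923
  side [[158.6999969482422, 290.1000061035156], [165.60000610351562, 221.1999969482422], [200.1999969482422, 224.60000610351562], [193.3000030517578, 293.5]] world z0.03 [[0.437, -0.138], [0.345, 0.036], [0.42, 0.05], [0.498, -0.125]]
  top [[332.8999938964844, 268.3999938964844], [371.29998779296875, 257.0], [377.8999938964844, 279.6000061035156], [339.5, 291.0]] world z0.03 [[0.451, -0.029], [0.473, -0.106], [0.428, -0.118], [0.406, -0.041]]
control_box 2290 3049
  side [[270.5, 258.8999938964844], [287.8999938964844, 189.1999969482422], [333.3999938964844, 200.60000610351562], [315.8999938964844, 270.20001220703125]] world z0.03 [[0.594, 0.001], [0.551, 0.237], [0.662, 0.228], [0.684, 0.001]]
  top [[202.39999389648438, 170.6999969482422], [297.8999938964844, 159.60000610351562], [302.8999938964844, 202.8000030517578], [207.39999389648438, 213.89999389648438]] world z0.03 [[0.653, 0.237], [0.675, 0.039], [0.584, 0.03], [0.562, 0.225]]
[0.62424589 0.07397387 0.074     ] [0.62962813 0.07168226 0.074     ] (array([0.62651269, 0.0748678 , 0.07269619]), np.float64(0.004252790583187197))
handle (array([ 0.44228071, -0.06936517,  0.12303218]), np.float64(0.0011165973308353094))
```

View pics/c2.png

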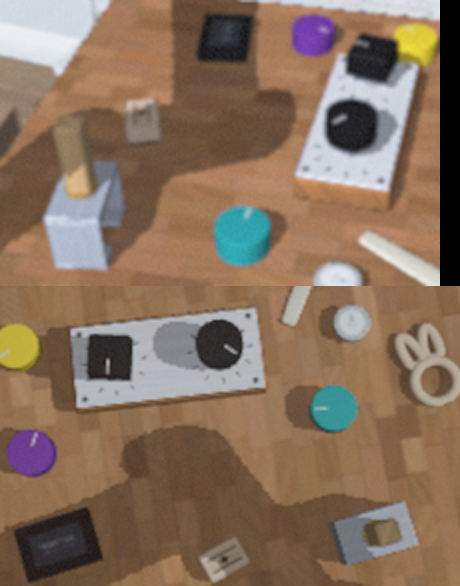

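The crop confirms it: the black disc with the white line on the box is the one (crop px (220,345)), and the coloured discs stand on the table. Next I move over the puller for a close look.

Call:
{"name": "jog_arm", "arguments": {"translation": [[-3.2,3.2,-0.35],[-3.2,3.2,-0.35],[-3.2,3.2,-0.35],[-3.2,3.2,-0.35],[-3.2,3.2,-0.35],[-3.2,3.2,-0.35],[-3.2,3.2,-0.35],[-3.2,3.2,-0.35],[-3.2,3.2,-0.35],[-3.2,3.2,-0.35],[-3.2,3.2,-0.35],[0,0,0]], "roll": [0,0,0,0,0,0,0,0,0,0,0.14,0], "jaw": 100}}

```text
t: 2.9
tool_pos: [0.4373, -0.0995, 0.2856]
eef_rot: [0.003, -0.129, 0.992, -0.001]
force: [-0.6, -0.8, -1.0]
gripper_width: 0.0872
```

```bash
cat >> h.py <<'E'
from scipy.spatial.transform import Rotation as Ro
def pose():
    st=state();w,x,y,z=st["eef_rot"];R=Ro.from_quat([x,y,z,w]).as_matrix()
    return np.array(st["tool_pos"]),R,np.arctan2(-R[0,1],R[1,1]),st
def goto(p,yaw=None):
    t,R,y0,_=pose();print('tool cm',np.round(R.T@(np.array(p)-t)*100,2),'roll',None if yaw is None else round(y0-yaw,3))
E
python3 - <<'E'
from h import *
print(nose_length); p,R,y,st=pose();print(p,y,R.round(3).tolist(),st["t"])
s=snap("wrist");cv2.imwrite("pics/w1.png",s["pixels"]);print(s["camera_matrix"],np.round(s["cam_to_world"],3).tolist())
for q in("puller","round_knob","control_box"):
    print(q,[(np.round(d["xy"],1).tolist(),round(d["p"],2)) for d in pinpoint("wrist",q)])
E
```

```text
0.022
[ 0.43730064 -0.09950866  0.28555654] 0.25832916320442917 [[-0.967, -0.255, 0.007], [-0.255, 0.967, -0.001], [-0.006, -0.003, -1.0]] 2.9
[[325.1922621    0.         276.93696556]
 [  0.         325.1922621  204.95465368]
 [  0.           0.           1.        ]] [[-0.254, -0.932, -0.257, 0.368], [0.967, -0.246, -0.066, -0.117], [-0.002, -0.266, 0.964, 0.426], [0.0, 0.0, 0.0, 1.0]]
puller [([298.8, 177.9], 0.62), ([384.6, 320.3], 0.39)]
round_knob [([294.0, 266.8], 0.58)]
control_box [([383.8, 319.6], 0.69)]
```

View pics/w1.png

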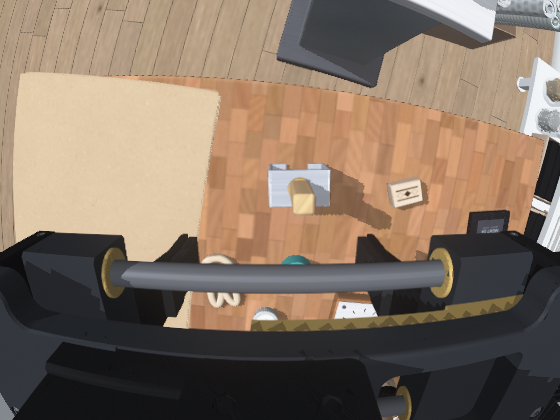

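The wrist view shows the puller at about (300,185), with its handle top at (303,203). I'll rectify it onto the z=0.058 and z=0.130 planes to get the centre and yaw.

```bash
cat >> h.py <<'E'
def proj(s,P):
    K=np.array(s["camera_matrix"]);T=np.array(s["cam_to_world"])
    c=(np.asarray(P)-T[:3,3])@T[:3,:3];x,y,z=c[...,0],-c[...,1],-c[...,2]
    if s['fish']:
        h=np.hypot(x,y);k=np.arctan2(h,z)/np.maximum(h,1e-9)
    else: k=1/z
    return np.stack([K[0,0]*x*k+K[0,2],K[1,1]*y*k+K[1,2]],-1)
def rect(s,x0,x1,y0,y1,z,mm=0.5):
    "top-down: up=+x, left=+y"
    xs=np.arange(x1,x0,-mm/1e3);ys=np.arange(y1,y0,-mm/1e3)
    X,Y=np.meshgrid(xs,ys,indexing='ij');m=proj(s,np.stack([X,Y,X*0+z],-1)).astype(np.float32)
    im=cv2.remap(s["pixels"],m[...,0],m[...,1],cv2.INTER_CUBIC)
    for i,x in enumerate(xs):
        if abs(x*100-round(x*100))<mm/21: im[i,:8]=(0,0,255)
    for i,y in enumerate(ys):
        if abs(y*100-round(y*100))<mm/21: im[:8,i]=(0,0,255)
    return im
E
python3 - <<'E'
from h import *
W=snap("wrist");T=snap("top")
a=dict(x0=.38,x1=.50,y0=-.14,y1=0.0)
r=[rect(s,**a,z=z,mm=.4) for s in(W,T) for z in(.058,.13)]
im=np.vstack([np.hstack(r[:2]),np.hstack(r[2:])]);print(im.shape)
cv2.imwrite("pics/r1.png",im)
E
```

```text
(600, 700, 3)
```

View pics/r1.png

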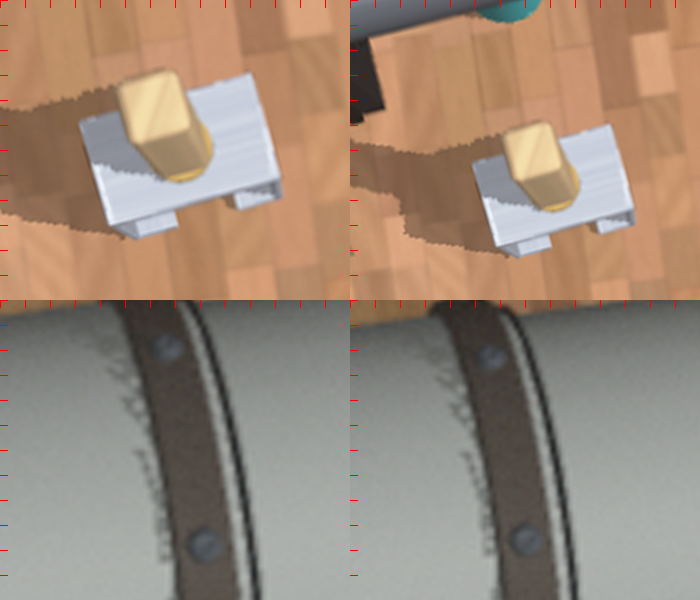

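Left panel: plate corners at (80,122), (252,74), (281,181), (109,223). That puts the centre at about (0.440,-0.072) with yaw 0.265, and the edge lengths of 71 and 43 mm confirm the height. Right panel: the handle top at (529,152) gives the same centre. Now grasping.

Call:
{"name": "jog_arm", "arguments": {"translation": [[-0.8,2.7,0],[0,0,3.0],[0,0,4.0],[0,0,4.0],[0,0,4.0],[0,0,2.5],[0,0,1.0],[0,0,0]], "roll": [-0.007,0,0,0,0,0,0,0]}}

```text
t: 4.2
tool_pos: [0.4385, -0.0805, 0.0966]
eef_rot: [0.005, -0.124, 0.992, -0.002]
force: [1.3, 0.3, 0.5]
gripper_width: 0.087
```

```bash
python3 - <<'E'
from h import *
p,R,y,st=pose();print(p,y,st["force"]);goto((.4395,-.072,.1),.265)
E
```

```text
[ 0.43853512 -0.08054074  0.09659934] 0.249306550714136 [1.30003128 0.29057461 0.52560743]
tool cm [-0.31  0.8  -0.34] roll -0.016
```

Call:
{"name": "jog_arm", "arguments": {"translation": [[-0.3,0.8,-0.3],[0,0,0]], "roll": [-0.016,0]}}

```text
t: 4.45
tool_pos: [0.441, -0.0716, 0.1017]
eef_rot: [0.007, -0.133, 0.991, -0.002]
force: [0.2, 0.5, -0.7]
gripper_width: 0.0869
```

Call:
{"name": "jog_arm", "arguments": {"translation": [[0,0,0],[0,0,0],[0,0,0],[0,0,0],[0,0,0],[0,0,0]], "roll": [0,0,0,0,0,0], "jaw": 0, "grip_force": 45}}

```text
t: 5.2
tool_pos: [0.4416, -0.0712, 0.1031]
eef_rot: [0.009, -0.133, 0.991, -0.002]
force: [1.3, 0.2, -0.0]
gripper_width: 0.035
```

```bash
python3 - <<'E'
from h import *
p,R,y,st=pose();print(p,y,R.round(3).tolist(),st["force"],st["gripper_width"])
E
```

```text
[ 0.44163919 -0.07121886  0.10305641] 0.26683951297060066 [[-0.964, -0.264, 0.018], [-0.264, 0.965, -0.001], [-0.017, -0.005, -1.0]] [ 1.27847462  0.16016092 -0.0252388 ] 0.0350427765738363
```

Call:
{"name": "jog_arm", "arguments": {"translation": [[0,0,0],[0,0,0],[0,0,0]], "roll": [0,0,0]}}

```text
t: 5.58
tool_pos: [0.4416, -0.0713, 0.1029]
eef_rot: [0.009, -0.133, 0.991, -0.002]
force: [-1.1, -0.0, -0.1]
gripper_width: 0.0218
```

Gripped at 21.8 mm. Now I measure the knob and the box yaw from the initial, unoccluded pictures.

```bash
python3 - <<'E'
from h import *
r=[]
for n in("top","side"):
    s=snap(n);s["pixels"]=cv2.imread(f"pics/{n}0.png")
    a=dict(x0=.54,x1=.70,y0=.01,y1=0.25)
    r.append(np.hstack([rect(s,**a,z=z,mm=.6) for z in(.03,.074)]))
im=np.vstack(r);print(im.shape);cv2.imwrite("pics/r2.png",im)
E
```

```text
(534, 800, 3)
```

View pics/r2.png

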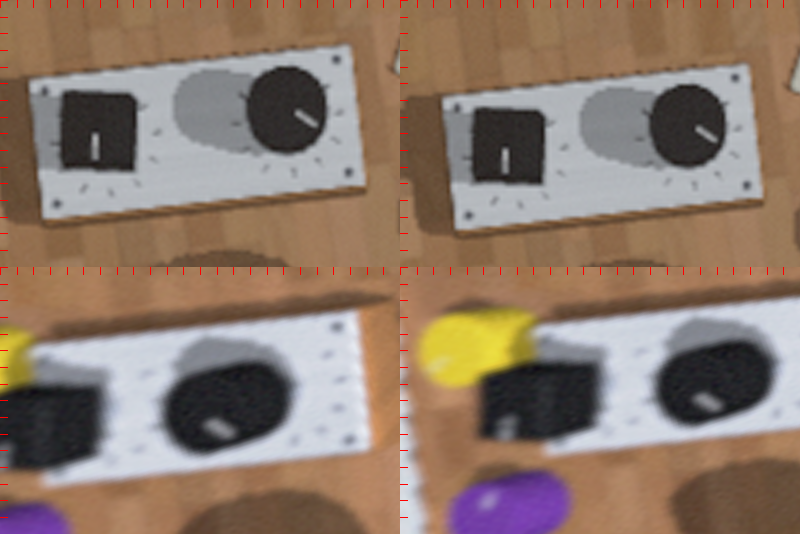

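From the top panels, the box yaw is 0.10 and the knob is at (0.624,0.077). The side panel gives about (0.628,0.072), so I use (0.626,0.0745). Now lift and go to the standoff.

Call:
{"name": "jog_arm", "arguments": {"translation": [[0,0,-1.5],[0,0,-2.5],[0,0,-2.0],[-1.5,1.5,0],[-2.7,2.8,0],[-2.7,2.8,0],[-2.4,2.4,0],[-1.5,1.5,0],[0,0,0],[0,0,0]], "roll": [0,0,0,0,0,0,0,0,0.08,0.08]}}

```text
t: 6.92
tool_pos: [0.5118, 0.0666, 0.1594]
eef_rot: [0.001, -0.048, 0.999, -0.001]
force: [-0.6, 0.9, -2.6]
gripper_width: 0.0215
```

```bash
python3 - <<'E'
from h import *
p,R,y,st=pose();print(p,y,R.round(3).tolist(),st["force"],st["gripper_width"]);goto((.5165,.0635,.145),.1)
for n in("side","top"): 
    s=snap(n);cv2.imwrite(f"pics/{n}2.png",s["pixels"])
    print(n,'puller',[(np.round(d["xy"],1).tolist(),round(d["p"],2)) for d in pinpoint(n,"puller")],'knob',[(np.round(d["xy"],1).tolist(),round(d["p"],2)) for d in pinpoint(n,"round_knob")])
    S=s
a=cv2.imread("pics/side2.png")[130:290,200:370];b=cv2.imread("pics/top2.png")[130:290,200:370]
cv2.imwrite("pics/c3.png",np.hstack([cv2.resize(x,(400,376),interpolation=cv2.INTER_CUBIC) for x in(a,b)]))
E
```

```text
[0.51178813 0.0666136  0.15942648] 0.09676819172212495 [[-0.995, -0.097, 0.001], [-0.097, 0.995, -0.001], [-0.001, -0.001, -1.0]] [-0.61075047  0.88670378 -2.62330887] 0.021515968170708603
tool cm [-0.44 -0.35  1.44] roll -0.003
side puller [([240.8, 220.7], 0.91)] knob [([245.0, 278.0], 0.83), ([280.7, 191.2], 0.82), ([300.6, 232.3], 0.72), ([330.4, 195.4], 0.7)]
top puller [] knob [([180.7, 183.5], 0.62), ([335.1, 211.0], 0.5)]
```

View pics/c3.png

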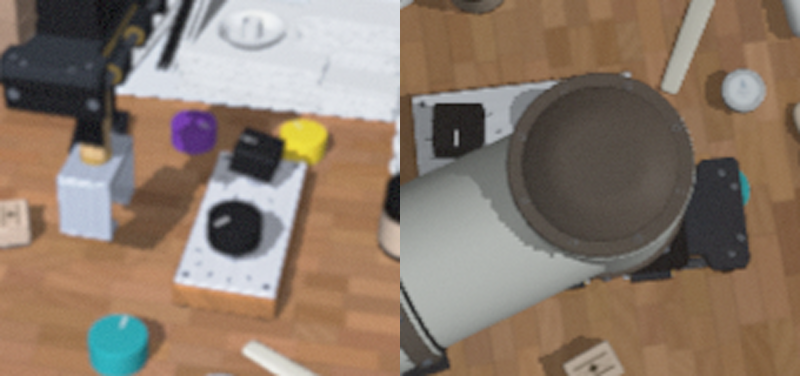

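The side crop shows the puller clear of everything, facing the round knob at (235,225). I compare the puller's visible corners with the predicted ones.

```bash
python3 - <<'E'
from h import *
p,R,y,st=pose()
s=snap("side")
c,sn=np.cos(y),np.sin(y);Rz=np.array([[c,-sn,0],[sn,c,0],[0,0,1]])
o=p+Rz@[-.0022,0,-.103]
L=np.array([[-.022,-.036,0],[.022,-.036,0],[.022,.036,0],[-.022,-.036,.058],[.022,-.036,.058],[.022,.036,.058],[-.022,.036,.058]])
P=proj(s,o+L@Rz.T);print(np.round(((P-[200,130])*[400/170,376/160]),0))
K=np.array([.626,.0745,0]);t=np.linspace(0,2*np.pi,60)
im=cv2.resize(s["pixels"],None,fx=5,fy=5,interpolation=cv2.INTER_CUBIC)
def dr(pts,col): cv2.polylines(im,[np.int32(np.round((proj(s,pts)+.5)*5))],False,col,1)
for z in(.048,.074): dr(K+np.c_[.024*np.cos(t),.024*np.sin(t),0*t+z],(0,0,255))
for i in([0,1,2],[3,4,5,6,3],[0,3],[1,4],[2,5]): dr((o+L@Rz.T)[i],(0,0,255))
c,sn=np.cos(.1),np.sin(.1);Rb=np.array([[c,-sn,0],[sn,c,0],[0,0,1]])
B=K+np.array([[-.045,-.045,.03],[.045,-.045,.03],[.045,.155,.03],[-.045,.155,.03],[-.045,-.045,.03],[-.045,-.045,0],[.045,-.045,0],[.045,-.045,.03]])@Rb.T
dr(B,(0,255,0))
cv2.imwrite("pics/o1.png",im[850:1400,1100:1750])
E
```

```text
[[ 62. 230.]
 [112. 239.]
 [136. 188.]
 [ 56. 175.]
 [109. 182.]
 [134. 133.]
 [ 85. 127.]]
```

View pics/o1.png

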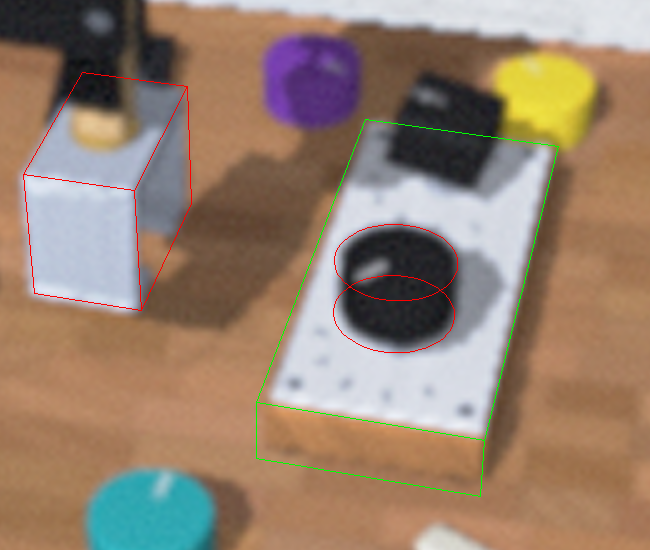

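The overlay fits the puller and box within about 1–2 mm, and the knob sits perhaps 1 mm farther in x. Next: lower, correct the lateral offset and check before sliding in.

Call:
{"name": "jog_arm", "arguments": {"translation": [[0,-0.35,1.0],[0,0,1.0],[0,0,0]], "roll": [-0.003,0,0]}}

```text
t: 7.65
tool_pos: [0.5121, 0.0622, 0.1383]
eef_rot: [0.001, -0.052, 0.999, -0.001]
force: [-0.5, -1.0, -2.6]
gripper_width: 0.0219
```

```bash
python3 - <<'E'
from h import *
p,R,y,st=pose();print(p,y,R.round(3).tolist(),st["force"]);goto((.627+.003,.0747,.139),.1)
E
```

```text
[0.51214859 0.06216019 0.13832563] 0.1030444102579141 [[-0.995, -0.103, 0.002], [-0.103, 0.995, -0.001], [-0.002, -0.001, -1.0]] [-0.51172599 -1.0456896  -2.58629675]
tool cm [-11.85   0.04  -0.04] roll 0.003
```

Call:
{"name": "jog_arm", "arguments": {"translation": [[-1.5,0,0],[-1.5,0,0],[-1.5,0,0],[-1.5,0,0],[0,0,0]], "roll": [0,0,0,0,0]}}

```text
t: 8.28
tool_pos: [0.579, 0.0694, 0.139]
eef_rot: [0.003, -0.052, 0.999, -0.0]
force: [-0.4, 0.2, -2.3]
gripper_width: 0.0218
```

```bash
cat > ov.py <<'E'
from h import *
import sys
p,R,y,st=pose();print(p,y,R.round(3).tolist(),st["force"],st["gripper_width"]);goto((.627+.003,.0747,.139),.1)
s=snap("side")
c,sn=np.cos(y),np.sin(y);Rz=np.array([[c,-sn,0],[sn,c,0],[0,0,1]])
o=p+Rz@[-.0035,0,-.103]
L=np.array([[-.022,-.036,0],[.022,-.036,0],[.022,.036,0],[-.022,-.036,.058],[.022,-.036,.058],[.022,.036,.058],[-.022,.036,.058]])
im=cv2.resize(s["pixels"],None,fx=5,fy=5,interpolation=cv2.INTER_CUBIC)
raw=im.copy()
def dr(pts,col): cv2.polylines(im,[np.int32(np.round((proj(s,pts)+.5)*5))],False,col,1)
K=np.array([.627,.0747,0]);t=np.linspace(0,2*np.pi,60)
for z in(.048,.074): dr(K+np.c_[.024*np.cos(t),.024*np.sin(t),0*t+z],(0,0,255))
for i in([0,1,2],[3,4,5,6,3],[0,3],[1,4],[2,5]): dr((o+L@Rz.T)[i],(0,0,255))
a,b,w=[int(v) for v in sys.argv[2:5]]
cv2.imwrite(f"pics/{sys.argv[1]}.png",np.hstack([raw[b:b+550,a:a+w],im[b:b+550,a:a+w]]))
E
python3 ov.py o2 1250 850 400
```

```text
[0.57897799 0.06942465 0.13897402] 0.10384271037767911 [[-0.995, -0.104, 0.006], [-0.104, 0.995, -0.0], [-0.006, -0.001, -1.0]] [-0.40925336  0.17233435 -2.33478485] 0.0218139251570606
tool cm [-5.13 -0.    0.03] roll 0.004
```

View pics/o2.png

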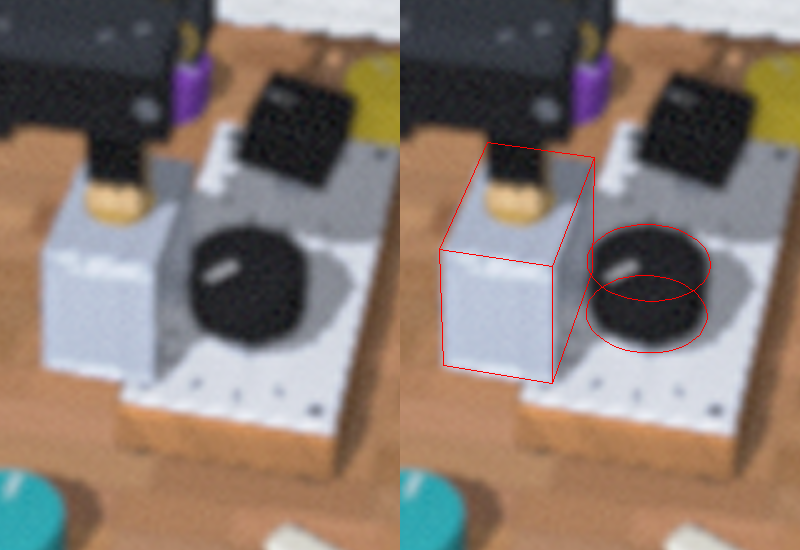

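Aligned: the puller is level in front of the knob with the front rails about to enter. The raw image (left) shows it about 5 px right of the model, or about 2 mm farther in x. Slide in.

Call:
{"name": "jog_arm", "arguments": {"translation": [[-1.2,0,0],[-1.2,0,0],[-1.2,0,0],[-1.0,0,0],[0,0,0]], "roll": [0,0.002,0,0,0]}}

```text
t: 8.95
tool_pos: [0.627, 0.0743, 0.139]
eef_rot: [0.003, -0.051, 0.999, -0.0]
force: [-0.4, 0.3, -2.0]
gripper_width: 0.0216
```

```bash
python3 ov.py o3 1250 850 400
```

```text
[0.62695888 0.07431249 0.13901959] 0.10185462396405581 [[-0.995, -0.102, 0.005], [-0.102, 0.995, -0.001], [-0.005, -0.001, -1.0]] [-0.41452181  0.32864879 -2.04377145] 0.021641668540800265
tool cm [-0.31  0.01  0.  ] roll 0.002
```

View pics/o3.png

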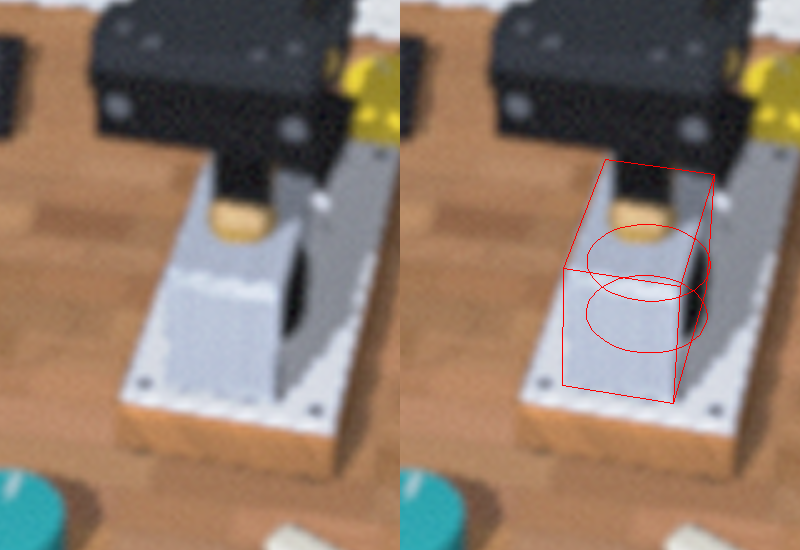

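The rails are under the knob: its black rim shows at (297,290) through the puller's far end, and there is no contact force. Pulling straight up.

Call:
{"name": "jog_arm", "arguments": {"translation": [[0,0,-0.4],[0,0,-0.4],[0,0,-0.4],[0,0,-0.4],[0,0,-0.4],[0,0,-0.4],[0,0,-0.4],[0,0,-0.4],[0,0,-0.4],[0,0,-0.4],[0,0,0]], "roll": [0,0,0,0,0,0,0,0,0,0,0]}}

```text
t: 10.38
tool_pos: [0.6251, 0.0742, 0.1826]
eef_rot: [0.002, -0.051, 0.999, -0.0]
force: [0.2, -0.0, -2.5]
gripper_width: 0.0219
```

```bash
python3 ov.py o4 1250 750 400
```

```text
[0.62511744 0.07418033 0.18262216] 0.10181364781993618 [[-0.995, -0.102, 0.005], [-0.102, 0.995, -0.0], [-0.005, -0.001, -1.0]] [ 0.16584023 -0.02602874 -2.54299693] 0.021908803629257314
tool cm [-0.47  0.    4.36] roll 0.002
```

View pics/o4.png

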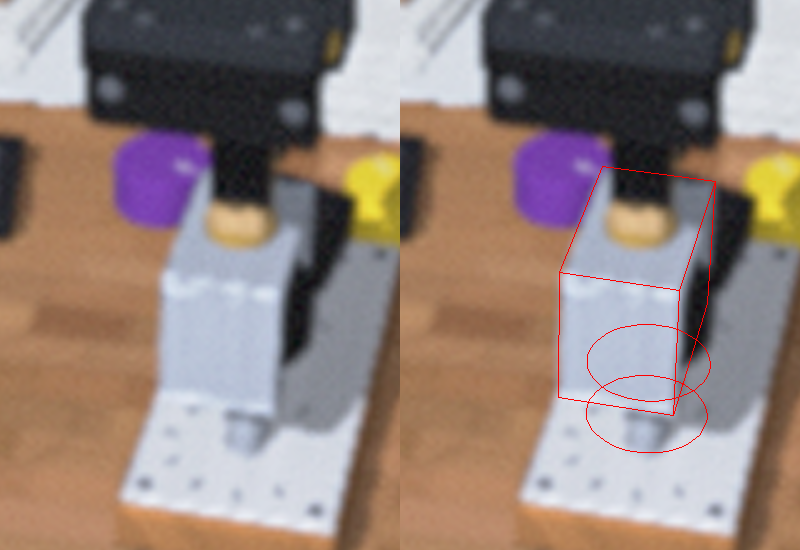

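The knob is off: the bare post is visible at (245,432), the knob lies in the puller at (300,310), and the wrist shows about 0.5 N more load. Moving back gently over the bare table in front of the box.

Call:
{"name": "jog_arm", "arguments": {"translation": [[0.4,-0.1,0],[0.8,-0.2,0],[1.2,-0.3,0],[1.4,-0.3,0],[1.4,-0.3,0],[1.4,-0.3,0],[1.4,-0.3,0],[1.4,-0.3,0],[1.4,-0.3,0],[1.2,-0.3,0],[0.8,-0.2,0],[0.6,-0.1,0],[0.3,0,0],[0,0,0]], "roll": [0,0,0,0,0,0,0,0,0,0,0,0,0,0]}}

```text
t: 12.18
tool_pos: [0.4809, 0.0267, 0.1817]
eef_rot: [0.001, -0.051, 0.999, -0.0]
force: [0.7, -0.2, -2.8]
gripper_width: 0.0215
```

```bash
python3 ov.py o5 1000 900 400; python3 - <<'E'
from h import *
s=snap("top");s["pixels"]=cv2.imread("pics/top0.png")
for n,xy,z in(("wood",(282,287),.02),("turq",(336,211),.026)):print(n,atz(s,xy,z))
E
```

```text
[0.48094452 0.0267169  0.18166933] 0.10152153730448496 [[-0.995, -0.101, 0.003], [-0.101, 0.995, -0.001], [-0.003, -0.001, -1.0]] [ 0.68097301 -0.22165818 -2.79551796] 0.02150170097653808
tool cm [-15.3    3.27   4.3 ] roll 0.002
wood [0.41395876 0.07342763 0.02      ]
turq [ 0.56707373 -0.03774156  0.026     ]
```

View pics/o5.png

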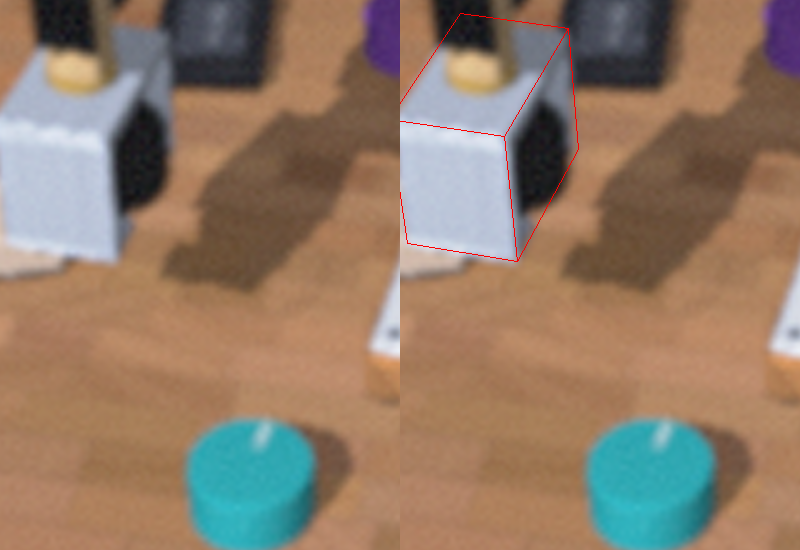

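The knob lies in the puller at (140,155) and the spot below is bare. The wooden bit centres at (0.414,0.073), leaving a gap of more than 2 cm. Lowering.

Call:
{"name": "jog_arm", "arguments": {"translation": [[0,0,0.5],[0,0,1.0],[0,0,1.2],[0,0,1.2],[0,0,1.2],[0,0,0.9],[0,0,0.5],[0,0,0.3],[0,0,0]], "roll": [0,0,0,0,0,0,0,0,0]}}

```text
t: 13.4
tool_pos: [0.4817, 0.0268, 0.1077]
eef_rot: [0.0, -0.051, 0.999, -0.001]
force: [-0.1, -0.6, -2.2]
gripper_width: 0.0216
```

Call:
{"name": "jog_arm", "arguments": {"translation": [[0,0,0.2],[0,0,0.2],[0,0,0.1]], "roll": [0,0,0]}}

```text
t: 13.78
tool_pos: [0.4823, 0.027, 0.1033]
eef_rot: [0.002, -0.051, 0.999, -0.0]
force: [0.1, 0.3, -3.2]
gripper_width: 0.0219
```

Call:
{"name": "jog_arm", "arguments": {"translation": [[0,0,0.1],[0,0,0.1]], "roll": [0,0]}}

```text
t: 14.02
tool_pos: [0.4826, 0.0269, 0.103]
eef_rot: [0.002, -0.051, 0.999, -0.001]
force: [-3.1, 0.0, 6.8]
gripper_width: 0.022
```

On the table: the vertical force has reversed to +6.8 N. Release.

Call:
{"name": "jog_arm", "arguments": {"translation": [[0,0,0],[0,0,0],[0,0,0],[0,0,0],[0,0,0],[0,0,0],[0,0,0]], "roll": [0,0,0,0,0,0,0], "jaw": 100}}

```text
t: 14.9
tool_pos: [0.4841, 0.0274, 0.1039]
eef_rot: [0.004, -0.052, 0.999, -0.0]
force: [-0.1, -0.1, -0.8]
gripper_width: 0.0825
```

Call:
{"name": "jog_arm", "arguments": {"translation": [[0,0,-1.0],[0,0,-2.0],[0,0,-3.0],[0,0,-3.0],[0,0,-3.0],[0,0,-2.0],[0,0,0],[0,0,0]], "roll": [0,0,0,0,0,0,0,0]}}

```text
t: 15.9
tool_pos: [0.4826, 0.0272, 0.2519]
eef_rot: [0.005, -0.052, 0.999, -0.0]
force: [0.3, -0.2, 0.1]
gripper_width: 0.0868
```

```bash
python3 - <<'E'
from h import *
s=snap("side");w=snap("wrist");print(state()["t"],state()["force"])
a=cv2.resize(s["pixels"][140:300,170:370],(400,320),interpolation=cv2.INTER_CUBIC)
b=rect(w,.42,.54,-.05,.10,.058,mm=.4)
cv2.imwrite("pics/f.png",np.hstack([a,cv2.resize(b,(400,320))]))
for q in("puller","round_knob","square_knob"):print(q,[(np.round(d["xy"],1).tolist(),round(d["p"],2)) for d in pinpoint("side",q)])
E
```

```text
16.0 [-0.96998778 -0.02403334  0.03263058]
puller [([224.2, 247.7], 0.87)]
round_knob [([280.8, 190.9], 0.77), ([226.2, 246.9], 0.75), ([245.5, 278.9], 0.63), ([329.9, 197.5], 0.63)]
square_knob [([303.8, 201.4], 0.77)]
```

No more pictures can be shown, so I check numerically: the square knob's dark blob against the start picture, the knob in the puller, and the puller upright.

```bash
python3 - <<'E'
from h import *
s=snap("side");i0=cv2.imread("pics/side0.png")
P=[d["xy"] for d in pinpoint("side","puller")][0];k=[d["xy"] for d in pinpoint("side","round_knob") if np.hypot(*(np.array(d["xy"])-P))<20]
print('puller',atz(s,P,0),'knob',[atz(s,x,.006) for x in k])
for im in(i0,s["pixels"]):
    g=im[180:212,294:324].max(2)<60;yy,xx=np.nonzero(g);print('sq dark',g.sum(),xx.mean()+294,yy.mean()+180)
t,_=cv2.phaseCorrelate(*[cv2.cvtColor(i[178:214,292:326],6).astype(np.float32) for i in(i0,s["pixels"])]);print('shift px',t)
y=.1015;c,sn=np.cos(y),np.sin(y);Rz=np.array([[c,-sn,0],[sn,c,0],[0,0,1]]);o=np.array([.4826,.0269,0])+Rz@[-.0025,0,0]
d=silhouettes("side","puller")
for m in d:
    if np.hypot(*(np.array(m["xy"])-P))<40:
        yy,xx=np.nonzero(m["pixels"]);print('mask box',xx.min(),xx.max(),yy.min(),yy.max());break
L=np.array([[a,b,z] for a in(-.022,.022) for b in(-.036,.036) for z in(0,.058)]+[[a,b,.13] for a in(-.011,.011) for b in(-.011,.011)])
q=proj(s,o+L@Rz.T);print('model box',q.min(0),q.max(0))
E
```

```text
puller [0.47797128 0.03205962 0.        ] knob [array([0.49153202, 0.02876921, 0.006     ])]
sq dark 314 309.28980891719743 196.28980891719746
sq dark 307 309.29967426710095 195.73941368078175
shift px (-0.008815030670604074, -0.2515343162360715)
mask box 204 237 195 262
model box [203.3564927  192.96017926] [238.50222262 262.37421637]
```

The square knob is unmoved (0.25 px shift) and the puller's outline matches an upright model. One more check: how far the knob sticks out of the puller, from its dark rim.

```bash
python3 - <<'E'
from h import *
s=snap("side")
g=s["pixels"][215:262,225:262].max(2)
print(g[::3,::2])
y=.1015;c,sn=np.cos(y),np.sin(y);Rz=np.array([[c,-sn,0],[sn,c,0],[0,0,1]]);o=np.array([.4826,.0269,0])+Rz@[-.0025,0,0]
t=np.linspace(0,2*np.pi,90)
for d in(-.005,0,.005,.01,.015,.02,.025):
    q=np.vstack([proj(s,o+np.c_[d+.024*np.cos(t),.024*np.sin(t),0*t+z]@Rz.T) for z in(.006,.032)])
    print(d,'col max',q[:,0].max().round(1),'row at',q[q[:,0].argmax(),1].round(1),'row max',q[:,1].max().round(1))
E
```

```text
[[131 174 174 175 174 174 173 175 176 169 173 177 176 155 117 109  99  95
   96]
 [108 121 129 136 143 149 171 172 173 171 176 169 138 113 113 113 110 117
  142]
 [107 126 128 128 140 126 152 153 149 154 139 104 104 106 110 106 124 166
  175]
 [108 115 131 171 162 122 110 107 105 107 104 106 103 104 108 136 158 164
  166]
 [130 133 193 180 129 136 102 102 106 104 104 104 105 107 147 163 164 167
  167]
 [149 192 194 126 133 138 106 106 107 105 106 105 106 139 160 160 159 159
  157]
 [201 194 141  52  57 108 110 103 106 104 104 105 115 156 162 159 163 160
  157]
 [198 162  76  32  25  53 103 102 104 102 102 114 147 156 156 168 168 166
  165]
 [177  96  37  26  30  44  86  99 100 104 103 127 156 159 163 174 172 169
  164]
 [160  42  36  19  28  25  89 110 108 112 136 171 169 164 169 167 168 173
  175]
 [174  45  26  31  34  38  90 119 113 128 165 172 172 174 180 177 181 186
  185]
 [183  56  31  30  29  57 107 118 146 178 178 173 176 173 173 180 185 183
  183]
 [190  70  30  50  83 112 132 168 177 178 174 181 186 187 187 185 186 185
  185]
 [204 126 110 107 114 126 172 179 176 177 176 180 185 183 184 183 185 187
  185]
 [211 141 100 118 152 157 162 163 166 167 170 168 176 174 176 178 176 178
  179]
 [213 142 121 158 166 163 164 162 159 161 162 173 176 180 177 177 179 176
  172]]
-0.005 col max 232.1 row at 245.3 row max 254.2
0 col max 234.4 row at 245.7 row max 254.6
0.005 col max 236.7 row at 246.7 row max 255.0
0.01 col max 239.1 row at 247.0 row max 255.4
0.015 col max 241.4 row at 247.4 row max 255.8
0.02 col max 243.7 row at 247.8 row max 256.2
0.025 col max 246.1 row at 248.2 row max 256.6
```

The dark rim ends at about column 236, so the knob is about 4 mm from the puller's middle (limit 25 mm). Handing in.

```bash
python3 -c "
from workcell import *
print(finish_job(), state()['t'])"
```

```text
the job is handed in; nothing more can be done
the job is handed in; nothing more can be done
```

The round knob is off its post and lying in the puller, which stands released and upright on the bare table in front of the control box. I handed the job in at about 16 s on the robot clock; no verdict is reported.

**What I did:** I gripped the puller by its handle and lined it up with the box. I slid the rails under the black round knob without any contact force and pulled straight up. The side camera then showed the bare post with the knob in the puller. I carried it back, set it down until the vertical force reversed (about 7 N), opened the gripper and raised it clear.

**Last checks:**
- **Puller:** its outline in the side picture fits an upright model standing on the table, to within about 2 px.
- **Round knob:** the dark rim puts it about 4 mm from the puller's middle. The point network said about 14 mm, so the two disagree, but both are inside the 25 mm limit.
- **Square knob:** a picture comparison with the start shows a shift of about 0.25 px, so it has not moved. The point network's mark wandered about 5 px, which I take as noise.
- **Gripper:** it is about 15 cm above the grasp height, and the wrist force is about 1 N or less.

The final picture itself could not be viewed because the 12-picture limit had been reached, so these end checks are numerical only.

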